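# Replace the relay in the pump control panel

### The job

The burnt relay has been pulled from the control panel and the spare must go in. Take the clear-cased relay out of its stand, set it down upright on the bench so that you can take it again by its front and back faces (the relays on either side leave no room for fingers beside it), then lower it into the empty middle base, without forcing it, until every blade is in its slot and the case sits fully home, and swing the wire clip up over it to lock it. Leave the time relay, the old relay, the screwdriver, the carton and the marker as they are.

Things in the scene. Friction and masses are not known exactly. Their poses are not given: they have to be found in the camera images.
- relay: Spare relay, about 0.16 kg: clear (slightly milky) case, 40 (own x) x 50 (own y) x 60 mm tall, on ten flat blades 14 mm long on which it can stand. Origin: middle of the outline at blade-tip level, z up. Case z = 14 to 74 mm; low rib 10 x 34 mm along y on top, to 77.2 mm. White test button on top at the -x (front) side. Starts upright in a cell of the stand, its axes along the stand's to 0.02 rad.
- relay_underside (a point): Middle of the case's underside, 14 mm above the relay's origin, axes as the relay's; it meets the socket point when the relay is home. Blades 2.5 mm (x) by 6 mm (y): two rows of four at x = -8 and +3 mm, y = -19.5, -6.5, 6.5, 19.5 mm, and a pair at x = 14 mm, y = -19.5 and 19.5 mm, so it fits one way round only.
- tray: Grey stand for spares, fixed, 102 (x) x 63 (y) x 76 mm tall, origin under its middle on the bench. Two cells at x = -24.5 and +24.5 mm, inside 45 x 55 mm, floor 4 mm up; relay in one (either), time relay in the other. The y-end walls of each cell have notches 36 mm wide from 22 mm up to the top, for fingers at the relay's y faces; at its x faces are only about 2 mm.
- timer: Time relay in the other cell of the stand: outline and blades like the relay's, but an opaque grey case 56 mm tall with a white dial on top. Origin in the middle at blade-tip level. Leave it.
- panel: Panel plate lying on the bench, fixed, 220 (x, away from robot) x 300 (y, left) x 3 mm; origin: middle of underside. Row of three grey bases along y: those at y = -62 and +62 mm hold relays with closed clips (tabs end 130 mm above the bench), 12 mm beside the new relay; the middle one is empty. Before and behind it nothing within 70 mm is over 32 mm high but its open clip; duct at the back 40 mm high.
- socket (a point): Middle of the empty base's top face, 40 mm above the bench, axes as the panel's. Ten slots in the pattern of the relay's blades (relay x, y along socket x, y), 16.5 mm deep, 1.1 mm larger than a blade on every side (blade tips are rounded). The blades slide in freely, under the relay's weight or a light push.
- clip (a joint): Angle (rad) of the empty base's wire clip: 0 = upright, closed over the relay; at the start 1.35 to 1.52 = swung to the socket's -x, nearly level. It stays where it is left (friction, about 0.4 N at the tab). Its crossbar, 3.6 mm wire, 74.5 mm from the pivot, passes 1.5 mm over the rib of a relay that is home and strikes one that is not. Side wires 28 mm either side of the middle.
- clip_pivot (a point): Middle of the clip's turning line, which runs along the socket's y, 8 mm below the socket point; fixed, axes as the panel's.
- clip_tab (a point): Middle of the outer part of the clip's black finger tab, 89.5 mm from the pivot line. Tab 16 mm wide (own y, along the pivot line), 6 mm thick (own x), from 73 to 98 mm from the pivot line (own z, outward). Pinched from above by its two y sides, it turns between the fingers as the clip swings.
- old_relay: The burnt relay, same shape as the spare, lying on its side on the bench in front of the panel. Origin in the middle at blade-tip level. Leave it.
- driver_a: Screwdriver, 227 mm long, lying on the bench in front of the panel; origin under its middle. Leave it.
- carton_seal: Small cardboard carton, 65 x 91 x 55 mm, on the bench towards the back between panel and stand (the bench between these two, nearer the robot than the carton, is free); origin under its middle. Leave it.
- marker: Marker pen, 135 mm long, lying on the bench in front of the stand; origin under its middle. Leave it.
There are look-alikes about, which are no part of the job. What is shaped like the relay but purple or red is not meant.

How it is judged:
By the outcome, as a careful person would: the job done as asked, in the order asked, and still so for the second after the job is handed in, with the robot touching nothing.
It also fails if it takes over 69 s, if anything falls off the work surface, if the arm or the gripper's body presses on something with over 40 N, if the wrist force passes 120 N, or if a joint passes its speed limit or range.

### The arm

A 7-joint arm with a two-finger parallel gripper is mounted at the origin on a cart in front of the work surface, level with it; the furniture and walls round the work are solid. World frame = base frame: x ahead of the robot, y to its left, z up, the work surface at z = 0. Lengths are in mm, angles in rad, forces in N, time in s.
With the tool pointing down it reaches from about 400 to 850 mm from the base axis. Payload 4.5 kg.
Tool frame: the origin (TCP) lies at the very end of the fingers, on their centre line; the grasp point (between the pads) lies 19 mm behind it; z points along the fingers, y is the line along which they close (so a half turn about z gives the same grasp; the last joint's range is limited). The gripper opens to 88 mm and grips with 3 to 60 N. Pads are 18 mm wide; open, the fingers measure 123 mm over their backs; the gripper's body (75 mm by 187 mm) begins 45 mm behind the grasp point.
Start: joints at [1.356, 0.689, -0.195, 1.565, 0.157, 0.902, -0.215], TCP at [153.929, -605.772, 238.743] pointing down, gripper open.
Joint ranges: [-3.01, 3.01], [-0.46, 2.08], [-1.47, 1.51], [0.13, 2.56], [-1, 4.14], [0.04, 2.09], [-2.66, 2.66]. Speed limits (rad/s): [2.57, 2.57, 3.14, 3.14, 3.14, 3.14, 3.14].

### API

Orientations are given as a 3x3 rotation matrix whose columns are the frame's x, y, z axes.
In Python, from cell import env gives the robot as it stands. The module is installed in compiled form; this text tells all that it offers.
- The arm moves only by the tool send_rows, never from a script. Its argument "targets" is a list of rows, each a list of 4 numbers: the shift along the tool's x, y, z in m, then the turn about the tool's z in rad. A call has 1 to 5 rows; each row is the pose to reach, as a shift and turn from the pose commanded when the call began, along the tool's axes at that moment; what a row does not reach only later rows make up. A row lasts 1/12 s, in which the tool goes at most 41.7 mm and 7.16 degrees, less where a joint would pass 70% of its speed; a pose out of reach is approached as far as the arm can. A call with a gripper value outside its range is refused whole. "grip" is the gripper's target within -1 to 1 (fully open at 1, half-way at 0, shut at -1), set as the call begins (left out, the last holds). The fingers move at their own pace and stop on an object; "squeeze" is the grip in N (left out, the last holds). Time passes only in rows, so rows that repeat a pose let the fingers close. It gives the time, the measured TCP pose, the force, the opening and the grip force at its end, in the units of the state.
- env.observe(): the state, without advancing time (a new reading comes with each control period).
- env.camera(name): name is "scene" or "side" or "wrist"; returns the picture (420x560x3 uint8, red, green, blue); there is no depth.
- env.calibration(name): a dict with "K" (3x3 intrinsics, pixels), "eye" and "attitude" of the camera in the world; the wrist camera has in their place "T_tool_cam" (4x4, takes a point from camera to tool coordinates, whose origin is the TCP and whose axes are the flange's). Camera axes: x right, y up, looking along -z (the intrinsics and any distortion apply to the point x, -y, -z); pixel columns grow to the right and rows downward; lengths in mm; the calibration is good to about 2 mm. A picture is of the moment at which its call begins: read the wrist's pose just before it. calibration takes no time and is no camera call.
- env.finish_job(): hands the job in; it is judged then, once.
The state is a dict: "time_s": time; "joints": joint angles; "joint_vel": joint speeds; "tau": joint torques, N m; "position": TCP position; "eef_rot": TCP orientation; "force": force on the tool from outside, world axes, zero at the start; "moment": the same for the moment, N m; "opening": finger opening in mm; "grasp_force": force on a finger pad.
Only numpy, scipy, OpenCV 4.12 (cv2) and the standard library are available. Lean on these libraries where they do the work, as an engineer would, in place of code of your own. Each camera call takes 0.05 s, during which the arm holds its last target. There are 200 camera calls.

## Working session

There is one attempt and no reset: what is moved stays moved. The work goes in short steps, Python scripts to look and compute and a tool call to move; the robot and the scene stay as the last step left them, time stands still between calls to the robot, and variables do not carry over. Pictures are saved under pics/ and viewed, at most 10 in all, crops included, and the job is handed in when it is done.

Besides the shell and the picture viewer there is one more tool, called after "Emit:" as name(argument=value, ...), one argument or row to a line, values as JSON. send_rows: Moves the arm, as the interface text tells. Its arguments: {"type":"object","properties":{"targets":{"type":"array","items":{"type":"array","items":{"type":"number"}}},"grip":{"type":"number"},"squeeze":{"type":"number"}},"required":["targets"]}

```bash
mkdir -p pics
cat > h.py <<'E'
import numpy as np, cv2
from cell import env
np.set_printoptions(precision=4,suppress=True)
def snap(n,f,crop=None,s=1):
    st=env.observe(); im=env.camera(n); np.save(f'pics/{f}.npy',im)
    cv2.imwrite(f'pics/{f}_full.png',im[:,:,::-1]); 
    if crop is not None:
        a,b,c,d=crop; im=im[b:d,a:c]; im=cv2.resize(im,None,fx=s,fy=s,interpolation=cv2.INTER_CUBIC)
    cv2.imwrite(f'pics/{f}.png',im[:,:,::-1]); return st
def campose(n,st=None):
    c=env.calibration(n)
    if n!='wrist': return np.array(c['K']),np.array(c['eye']),np.array(c['attitude'])
    T=np.array(c['T_tool_cam']);R=np.array(st['eef_rot'])
    return np.array(c['K']),np.array(st['position'])+R@T[:3,3],R@T[:3,:3]
def px2w(n,uv,z,st=None):
    K,e,R=campose(n,st); out=[]
    for u,v in np.atleast_2d(uv):
        d=np.linalg.inv(K)@[u,v,1]; d=R@(d*[1,-1,-1]); out.append(e+d*(z-e[2])/d[2])
    return np.array(out)
def w2px(n,P,st=None):
    K,e,R=campose(n,st); p=(np.atleast_2d(P)-e)@R; p=p*[1,-1,-1]; q=p@K.T; return q[:,:2]/q[:,2:]
E
python3 - <<'E'
from h import *
st=snap('scene','s1');snap('side','d1');snap('wrist','w1')
a=[np.load(f'pics/{k}.npy') for k in('s1','d1')]
cv2.imwrite('pics/both.png',cv2.resize(np.hstack(a),(800,300),interpolation=cv2.INTER_AREA)[:,:,::-1])
for n in('scene','side','wrist'):
    c=env.calibration(n);print(n,c)
print({k:st[k] for k in('time_s','position','eef_rot','force','opening')})
E
```

```text
scene {'K': array([[428.8299,   0.    , 277.9376],
       [  0.    , 428.8299, 210.4053],
       [  0.    ,   0.    ,   1.    ]]), 'eye': array([-172.6085,  820.2357,  682.4052]), 'attitude': array([[-0.7717,  0.305 , -0.558 ],
       [-0.6359, -0.3843,  0.6693],
       [-0.0103,  0.8714,  0.4905]])}
side {'K': array([[404.2446,   0.    , 279.5858],
       [  0.    , 404.2446, 206.098 ],
       [  0.    ,   0.    ,   1.    ]]), 'eye': array([ 383.0285, -901.4036,  511.8602]), 'attitude': array([[ 0.9929,  0.0429, -0.1112],
       [-0.119 ,  0.4027, -0.9076],
       [ 0.0059,  0.9143,  0.4049]])}
wrist {'K': array([[378.3429,   0.    , 281.5979],
       [  0.    , 378.3429, 207.5862],
       [  0.    ,   0.    ,   1.    ]]), 'T_tool_cam': array([[  -0.0002,    0.955 ,    0.2967,   77.0433],
       [   1.    ,    0.0001,    0.0003,   -0.3985],
       [   0.0002,    0.2967,   -0.955 , -146.9791],
       [   0.    ,    0.    ,    0.    ,    1.    ]])}
{'time_s': 0.0, 'position': array([ 153.6872, -605.1529,  237.9228]), 'eef_rot': array([[ 0.9692,  0.2463, -0.0006],
       [ 0.2463, -0.9692,  0.0017],
       [-0.0001, -0.0018, -1.    ]]), 'force': array([-1.3424,  0.2705, -0.3078]), 'opening': 88.02364359296676}
```

View pics/s1.png

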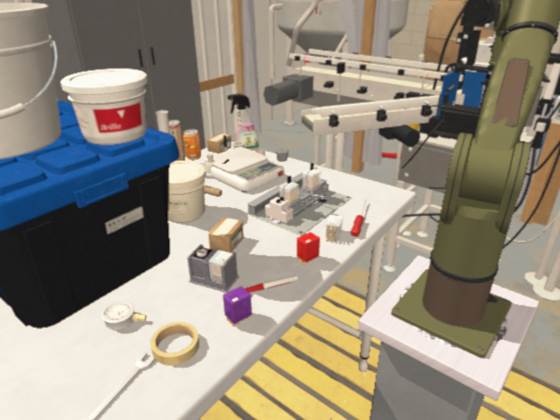

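View pics/d1.png

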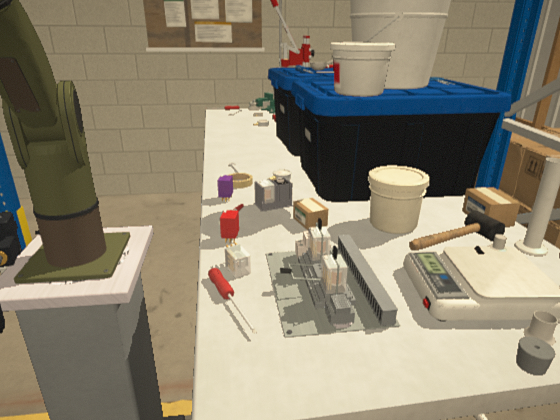

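The scene view shows the stand at (213,268), the panel at (300,205), the red decoy at (308,247), the purple decoy at (237,304) and the old relay at (335,229). I'll enlarge the stand and panel.

Run:
```python
import numpy as np,cv2
s=np.load('pics/s1.npy');d=np.load('pics/d1.npy')
def c(im,x,y,w,h,W,H): return cv2.resize(im[y:y+h,x:x+w],(W,H),interpolation=cv2.INTER_CUBIC)
# tl: scene stand (180,240,67x50)x6 ; tr scene panel(240,160,133x100)x3; bl side stand (245,160,67x50)x6; br side panel(260,215,133x100... )
im=np.vstack([np.hstack([c(s,180,235,66,50,396,300),c(s,240,155,120,90,400,300)[:, :400]]),np.hstack([c(d,240,160,66,50,396,300),c(d,262,215,134,120,400,300)])])
cv2.imwrite('pics/c1.png',im[:,:,::-1])
```

```text
(no output)
```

View pics/c1.png

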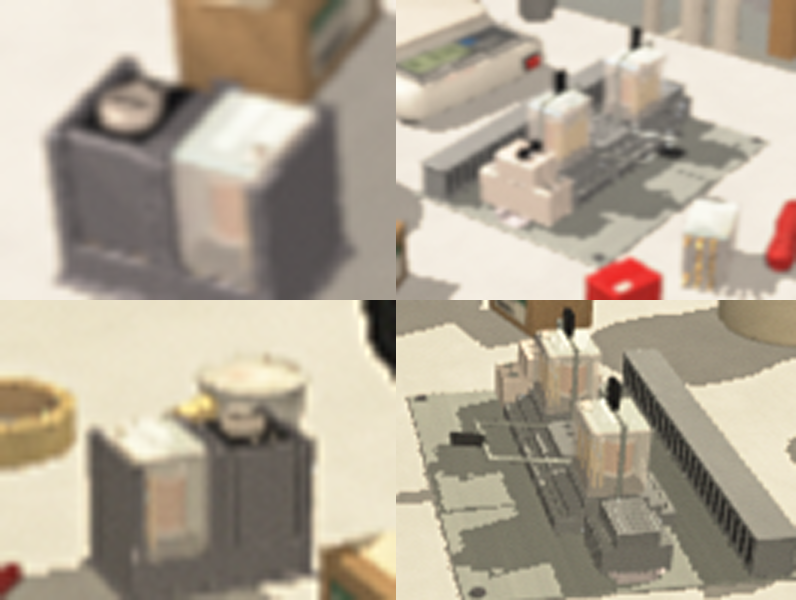

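Candidates: the clear relay in the stand at scene (219,265); the time relay with dial at (200,253); the old relay at (335,229); red at (308,247); purple at (237,304); two relays seated in the panel. The crop confirms that the clear case with the visible orange coil, in the robot-side cell, is the one to take.

Run:
```python
from h import *
print('stand top scene',px2w('scene',[(188.3,257.5),(200.8,246),(235,252.5),(221.7,266.7)],76))
print('relay top scene',px2w('scene',[(210,260.5),(217,250.5),(232.5,252.5),(223,264)],78))
print('stand side top l, r', px2w('side',[(255.5,182),(257,188),(291,182)],76))
print('relay side', px2w('side',[(258,182.5),(270,181),(274,186),(262,187)],78))
print('panel side',px2w('side',[(270,253.8),(289,331.8)],3))
print('panel scene',px2w('scene',[(300.6,233.6),(350.7,197)],3))
print('tab side',px2w('side',[(281+0,270)],40), px2w('scene',[(322,200)],40))
```

```text
stand top scene [[539.4968 307.0766  76.    ]
 [553.3048 254.7991  76.    ]
 [465.8109 221.2554  76.    ]
 [449.527  282.1752  76.    ]]
relay top scene [[487.0537 284.3238  78.    ]
 [504.5445 244.904   78.    ]
 [468.5013 227.0656  78.    ]
 [452.7075 274.6652  78.    ]]
stand side top l, r [[450.8433 265.0673  76.    ]
 [451.968  214.0028  76.    ]
 [559.4553 253.7793  76.    ]]
relay side [[457.8286 254.5807  78.    ]
 [495.5098 263.8814  78.    ]
 [503.206  219.9826  78.    ]
 [466.9415 215.4753  78.    ]]
panel side [[ 464.9468  -45.3697    3.    ]
 [ 472.3614 -325.702     3.    ]]
panel scene [[ 459.5508  -40.9593    3.    ]
 [ 465.326  -332.9347    3.    ]]
tab side [[ 475.6751 -176.9626   40.    ]] [[ 491.2704 -195.8106   40.    ]]
```

Emit:
send_rows(
  targets=[
    [0.033,-0.02,0,0],
    [0.066,-0.04,0,0],
    [0.099,-0.06,0,0],
    [0.132,-0.08,0,0],
    [0.165,-0.1,0,0],
  ],
  grip=1,
)

```text
time_s: 0.57
position: [290.1, -466.7, 238.6]
eef_rot: [[0.969, 0.246, -0.0], [0.246, -0.969, 0.0], [-0.0, -0.0, -1.0]]
force: [-0.3, -0.9, -0.3]
opening: 88.2
grasp_force: 0.0
```

Emit:
send_rows(
  targets=[
    [0.033,-0.02,0,0],
    [0.066,-0.04,0,0],
    [0.099,-0.06,0,0],
    [0.132,-0.08,0,0],
    [0.165,-0.1,0,0],
  ],
)

```text
time_s: 0.98
position: [425.4, -329.1, 238.6]
eef_rot: [[0.969, 0.246, -0.0], [0.246, -0.969, 0.0], [-0.0, -0.0, -1.0]]
force: [0.6, -0.7, -0.9]
opening: 88.3
grasp_force: 0.0
```

Emit:
send_rows(
  targets=[
    [0.033,-0.02,0,0.05],
    [0.066,-0.04,0,0.1],
    [0.099,-0.06,0,0.15],
    [0.132,-0.08,0,0.19],
    [0.165,-0.1,0,0.23],
  ],
)

```text
time_s: 1.4
position: [560.7, -191.4, 238.5]
eef_rot: [[1.0, 0.017, -0.001], [0.017, -1.0, -0.0], [-0.001, 0.0, -1.0]]
force: [-0.2, -1.4, 0.3]
opening: 88.0
grasp_force: 0.0
```

Emit:
send_rows(
  targets=[
    [0,0,0,0],
    [0,0,0,0],
    [0,0,0,0],
  ],
)

```text
time_s: 1.65
position: [559.1, -193.6, 238.3]
eef_rot: [[1.0, 0.019, -0.002], [0.019, -1.0, -0.001], [-0.002, 0.001, -1.0]]
force: [0.2, -1.3, 0.6]
opening: 87.8
grasp_force: 0.0
```

Run:
```python
from h import *
st=snap('wrist','w2',(0,0,560,420),1.4); print(st); import json
np.save('pics/w2st.npy',st,allow_pickle=True)
```

```text
{'time_s': 1.65, 'joints': array([ 0.2914,  0.6411, -0.0629,  1.6735,  0.0523,  0.83  , -1.3461]), 'joint_vel': array([ 0.0351, -0.009 ,  0.0195,  0.0126, -0.0007,  0.0005, -0.002 ]), 'tau': array([ -2.0626, -49.6132,  -0.5599, -14.99  ,  -0.1408,  -0.1261,
        -0.0043]), 'position': array([ 559.0523, -193.573 ,  238.3086]), 'eef_rot': array([[ 0.9998,  0.0191, -0.0016],
       [ 0.0191, -0.9998, -0.0007],
       [-0.0016,  0.0006, -1.    ]]), 'force': array([ 0.1966, -1.2985,  0.5666]), 'moment': array([-0.0217,  0.0303, -0.0348]), 'grasp_force': 0.0, 'opening': 87.78057747863436}
```

View pics/w2.png

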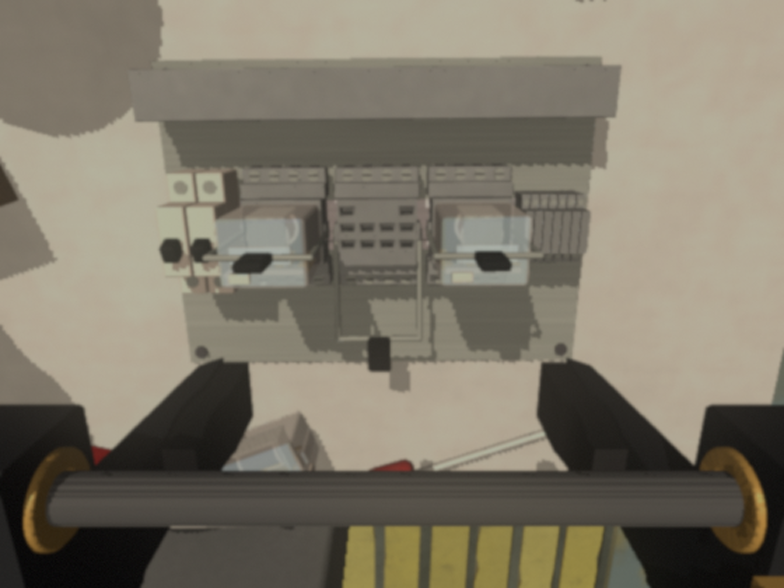

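The wrist view shows the empty base's slots: back pair at (347,210) and (407,210), front row at y=243. The open clip's tab is at (379,352) in 1.4x pixels. The installed relays have their buttons to the front (robot side), which matches the panel's -x. Next I locate the slots and clip roughly, and compute the move to the stand.

```bash
cat >> h.py <<'E'
from scipy.optimize import least_squares
SL=np.array([(x,y) for x in(-8,3) for y in(-19.5,-6.5,6.5,19.5)]+[(14,-19.5),(14,19.5)])
def rot(a): return np.array([[np.cos(a),-np.sin(a)],[np.sin(a),np.cos(a)]])
def blobs(g,box,lo,hi,pol=-1,k=15,t=8):
    # local-contrast blobs (dark pol=-1) : returns centroids, areas (full image px)
    a,b,c,d=box; s=4; r=cv2.resize(g[b:d,a:c],None,fx=s,fy=s,interpolation=cv2.INTER_CUBIC).astype(np.float32)
    m=((r-cv2.blur(r,(k*s,k*s)))*pol>t).astype(np.uint8)
    n,_,S,C=cv2.connectedComponentsWithStats(m)
    return [((C[i][0]+.5)/s-.5+a,(C[i][1]+.5)/s-.5+b,S[i][4]/s/s) for i in range(1,n) if lo<S[i][4]/s/s<hi]
def fitslots(px,guess,z,st):
    # px: detected px; match to nearest predicted; guess (x,y,yaw)
    px=np.array(px)[:,:2]; p=np.array(guess,float)
    for tol in(12,5,3,3):
        W=px2w('wrist',px,z,st)[:,:2]
        M=p[:2]+SL@rot(p[2]).T
        D=np.linalg.norm(M[:,None]-W[None],axis=2); j=D.argmin(1); ok=D.min(1)<tol
        f=lambda q:(q[:2]+SL[ok]@rot(q[2]).T-W[j[ok]]).ravel()
        p=least_squares(f,p).x
    return p,ok.sum(),np.abs(f(p)).max()
E
python3 - <<'E'
from h import *
st=np.load('pics/w2st.npy',allow_pickle=True).item()
im=np.load('pics/w2.npy');g=cv2.cvtColor(im,cv2.COLOR_RGB2GRAY)
hand=np.array([(347,210),(407,210),(347,243),(367,243),(387,243),(407,243),(347,227),(367,227),(387,227),(407,227)])/1.4
W=px2w('wrist',hand,40,st);print(W)
b=blobs(g,(236,142,300,182),5,60);print(np.array(b))
c=W[:,:2].mean(0)-[0.6,0]
print(fitslots(b,(*c,0.02),40,st), fitslots(hand,(*c,.02),40,st))
print('tab',px2w('wrist',np.array([(379,352)])/1.4,47,st))
print('holes',px2w('wrist',np.array([(202,352),(561,349)])/1.4,3,st))
# red/carton in side view
print('red base',px2w('side',[(228,240)],0),px2w('scene',[(308,260)],0),'carton',px2w('scene',[(210,244),(228,253),(242,238)],0))
R=np.array(st['eef_rot']);print('to stand view',R.T@(np.array([500,262,250])-st['position']))
E
```

```text
[[ 582.8206 -161.911    40.    ]
 [ 583.5589 -201.0075   40.    ]
 [ 560.8966 -161.7425   40.    ]
 [ 561.1473 -175.0213   40.    ]
 [ 561.3979 -188.3003   40.    ]
 [ 561.6486 -201.5794   40.    ]
 [ 571.6292 -161.825    40.    ]
 [ 571.8776 -174.983    40.    ]
 [ 572.126  -188.1411   40.    ]
 [ 572.3745 -201.2994   40.    ]]
[[265.5452 141.933   25.0625]
 [275.8407 161.7741  55.125 ]
 [247.3925 162.281   53.5   ]
 [261.6798 161.8873  57.    ]
 [290.0118 161.7394  54.375 ]
 [290.1354 173.6615  53.875 ]
 [247.954  173.8892  51.8125]
 [261.8844 173.9633  52.9375]
 [275.9506 173.6846  51.875 ]
 [238.8193 180.3216  13.75  ]]
(array([ 569.1239, -181.1412,    0.0287]), np.int64(8), np.float64(0.18093453168327756)) (array([ 569.1478, -181.5945,    0.0168]), np.int64(10), np.float64(0.489240397756447))
tab [[ 485.7282 -183.9602   47.    ]]
holes [[ 463.5335  -44.171     3.    ]
 [ 471.3848 -325.4021    3.    ]]
red base [[362.7371  42.0208   0.    ]] [[367.6179  48.5027   0.    ]] carton [[631.381  160.6398   0.    ]
 [559.272  160.0099   0.    ]
 [581.536   80.7718   0.    ]]
to stand view [ -50.3705 -456.609   -11.9039]
```

Emit:
send_rows(
  targets=[
    [-0.004,-0.038,0,0],
    [-0.008,-0.076,0,0],
    [-0.013,-0.114,0,0],
    [-0.017,-0.152,0,0],
    [-0.021,-0.19,0,0],
  ],
)

```text
time_s: 2.12
position: [534.1, -4.4, 238.9]
eef_rot: [[1.0, 0.015, -0.0], [0.015, -1.0, -0.001], [-0.0, 0.001, -1.0]]
force: [0.2, -0.1, -0.5]
opening: 88.2
grasp_force: 0.0
```

Emit:
send_rows(
  targets=[
    [-0.004,-0.038,0,0],
    [-0.008,-0.076,0,0],
    [-0.013,-0.114,0,0],
    [-0.017,-0.152,0,0],
    [-0.021,-0.19,0,0],
  ],
)

```text
time_s: 2.53
position: [510.4, 185.3, 239.0]
eef_rot: [[1.0, 0.015, 0.0], [0.015, -1.0, -0.001], [0.0, 0.001, -1.0]]
force: [0.5, 0.0, -0.2]
opening: 88.2
grasp_force: 0.0
```

Emit:
send_rows(
  targets=[
    [-0.004,-0.038,0,-0.08],
    [-0.008,-0.076,0,-0.16],
    [-0.008,-0.076,0,-0.24],
    [-0.008,-0.076,0,-0.24],
    [-0.008,-0.076,0,-0.24],
  ],
)

```text
time_s: 2.95
position: [501.7, 259.3, 238.6]
eef_rot: [[0.968, 0.251, -0.0], [0.251, -0.968, -0.002], [-0.001, 0.002, -1.0]]
force: [-0.1, 0.4, -0.1]
opening: 87.9
grasp_force: 0.0
```

Run:
```python
from h import *
st=snap('wrist','w3',(130,70,430,290),2.6); print(st['time_s'],st['position'],st['joints'],st['joint_vel'].max(),st['eef_rot'][:,0])
np.save('pics/w3st.npy',st,allow_pickle=True)
```

```text
2.95 [501.743  259.3475 238.6187] [-0.5127  0.606  -0.0778  1.7537  0.0647  0.7854 -1.9394] 0.02588839358940154 [ 0.968   0.2511 -0.0006]
```

View pics/w3.png

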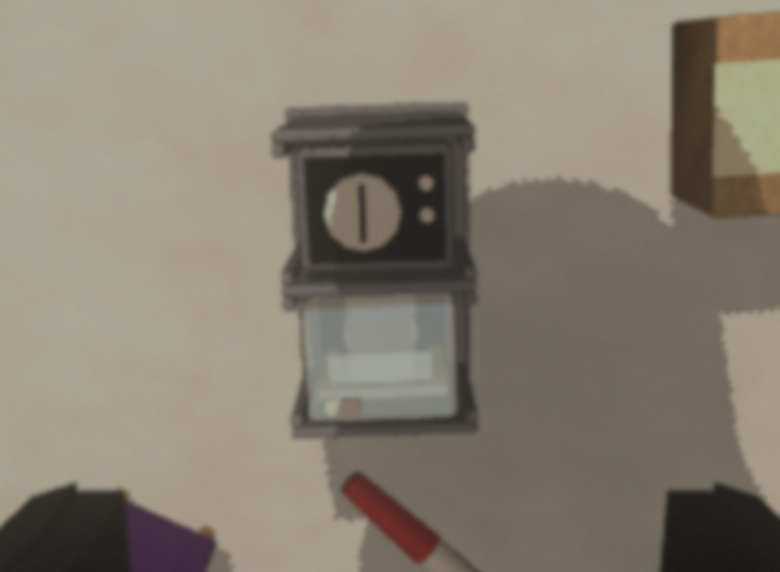

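The close view shows the clear relay in the near cell, with top-face corners around (303,297), (455,295), (460,415) and (308,420). The button at (343,407) is on the robot side, so relay -x faces the robot. The timer with its dial is in the far cell.

Run:
```python
from h import *
st=np.load('pics/w3st.npy',allow_pickle=True).item()
q=lambda L:np.array(L)/2.6+[130,70]
W=px2w('wrist',q([(303,297),(455,295),(460,415),(308,420)]),78,st);print(W,W.mean(0))
for i in range(4): print(np.linalg.norm(W[i]-W[i-1]),np.arctan2(*(W[i]-W[i-1])[1::-1]))
r=px2w('wrist',q([(327,354),(434,350),(433,381),(327,384)]),81.2,st);print('rib',r.mean(0))
s=px2w('wrist',q([(283,305),(476,303),(476,432),(292,436)]),76,st);print('cell out',s.mean(0))
R=np.array(st['eef_rot']);print('yaw',np.arctan2(R[1,0],R[0,0]))
for c in(W.mean(0),r.mean(0)): print('tool shift',R.T@(c-st['position']))
```

```text
[[496.1062 288.3485  78.    ]
 [508.9803 241.252   78.    ]
 [469.8    228.59    78.    ]
 [455.3697 277.263   78.    ]] [482.564  258.8634  78.    ]
42.217873954095914 0.2656929040183713
48.82435815505789 -1.3039600044578699
41.17544388533384 -2.8290140364777208
50.767039179688965 1.8590157074442097
rib [480.331  258.6908  81.2   ]
cell out [477.8034 257.5851  76.    ]
yaw 0.25385043523639017
tool shift [-18.5911  -4.6252 160.622 ]
tool shift [-20.7979  -5.0134 157.4226]
```

Emit:
send_rows(
  targets=[
    [-0.0198,-0.0048,0.02,-0.03],
    [-0.0198,-0.0048,0.055,-0.03],
    [-0.0198,-0.0048,0.09,-0.03],
    [-0.0198,-0.0048,0.12,-0.03],
    [-0.0198,-0.0048,0.14,-0.03],
  ],
)

```text
time_s: 3.42
position: [480.7, 257.8, 96.4]
eef_rot: [[0.96, 0.279, -0.002], [0.279, -0.96, -0.003], [-0.003, 0.003, -1.0]]
force: [0.0, 0.6, 0.4]
opening: 88.0
grasp_force: 0.0
```

Emit:
send_rows(
  targets=[
    [0,0,0.02,0],
    [0,0,0.04,0],
    [0,0,0.055,0],
    [0,0,0.0635,0],
    [0,0,0.0635,0],
  ],
)

```text
time_s: 3.83
position: [480.8, 258.8, 33.9]
eef_rot: [[0.96, 0.281, -0.002], [0.281, -0.96, -0.003], [-0.003, 0.002, -1.0]]
force: [-1.0, -0.1, 0.4]
opening: 87.9
grasp_force: 0.0
```

Emit:
send_rows(
  targets=[
    [0,0,0,0],
    [0,0,0,0],
    [0,0,0,0],
    [0,0,0,0],
    [0,0,0,0],
  ],
  grip=-1,
  squeeze=12,
)

```text
time_s: 4.25
position: [481.3, 261.6, 35.9]
eef_rot: [[0.959, 0.285, 0.001], [0.285, -0.959, 0.001], [0.001, -0.0, -1.0]]
force: [0.3, 0.8, 0.3]
opening: 57.0
grasp_force: 0.0
```

Emit:
send_rows(
  targets=[
    [0,0,0,0],
    [0,0,0,0],
    [0,0,0,0],
    [0,0,0,0],
    [0,0,0,0],
  ],
)

```text
time_s: 4.67
position: [481.2, 260.9, 35.5]
eef_rot: [[0.959, 0.284, 0.001], [0.284, -0.959, -0.001], [0.0, 0.001, -1.0]]
force: [0.6, -2.0, 5.4]
opening: 49.7
grasp_force: 12.0
```

Emit:
send_rows(
  targets=[
    [0,0,-0.01,0],
    [0,0,-0.03,0],
    [0,0,-0.06,0],
    [0,0,-0.09,0],
    [0,0,-0.12,0],
  ],
)

```text
time_s: 5.08
position: [480.0, 261.8, 156.5]
eef_rot: [[0.958, 0.286, -0.001], [0.286, -0.958, 0.0], [-0.001, -0.001, -1.0]]
force: [1.2, 0.3, -0.5]
opening: 49.9
grasp_force: 12.0
```

Emit:
send_rows(
  targets=[
    [-0.005,0.02,0,0],
    [-0.014,0.055,0,0],
    [-0.023,0.09,0,0],
    [-0.032,0.125,0,0],
    [-0.04,0.16,0,0],
  ],
)

```text
time_s: 5.5
position: [487.5, 95.9, 155.6]
eef_rot: [[0.958, 0.286, -0.0], [0.286, -0.958, 0.001], [0.0, -0.001, -1.0]]
force: [1.4, -0.3, -0.5]
opening: 49.8
grasp_force: 12.0
```

Emit:
send_rows(
  targets=[
    [-0.006,0.025,0,0.07],
    [-0.011,0.045,0.02,0.14],
    [-0.011,0.045,0.04,0.2],
    [-0.011,0.045,0.06,0.256],
    [-0.011,0.045,0.08,0.256],
  ],
)

```text
time_s: 5.92
position: [490.6, 50.6, 74.8]
eef_rot: [[1.0, 0.03, 0.001], [0.03, -1.0, 0.001], [0.001, -0.001, -1.0]]
force: [-0.2, 0.2, -1.0]
opening: 50.3
grasp_force: 12.0
```

Emit:
send_rows(
  targets=[
    [0,0,0.015,0],
    [0,0,0.03,0],
    [0,0,0.036,0],
    [0,0,0.036,0],
  ],
)

```text
time_s: 6.25
position: [489.6, 51.0, 38.3]
eef_rot: [[0.999, 0.034, -0.002], [0.034, -0.999, 0.0], [-0.002, -0.0, -1.0]]
force: [0.1, 0.7, -2.4]
opening: 49.7
grasp_force: 12.0
```

Emit:
send_rows(
  targets=[
    [0,0,0.002,0],
    [0,0,0.004,0],
    [0,0,0.005,0],
    [0,0,0.005,0],
  ],
)

```text
time_s: 6.58
position: [490.7, 50.5, 34.7]
eef_rot: [[0.999, 0.033, 0.001], [0.033, -0.999, 0.0], [0.001, -0.0, -1.0]]
force: [-0.5, -0.4, -2.2]
opening: 50.0
grasp_force: 12.0
```

Emit:
send_rows(
  targets=[
    [0,0,0.001,0],
    [0,0,0.002,0],
    [0,0,0.002,0],
  ],
)

```text
time_s: 6.83
position: [490.4, 50.4, 32.2]
eef_rot: [[0.999, 0.033, 0.0], [0.033, -0.999, -0.0], [0.0, 0.0, -1.0]]
force: [0.1, 0.9, -1.3]
opening: 50.0
grasp_force: 12.0
```

Emit:
send_rows(
  targets=[
    [0,0,0.001,0],
    [0,0,0.001,0],
    [0,0,0.001,0],
  ],
)

```text
time_s: 7.08
position: [490.5, 50.3, 31.6]
eef_rot: [[0.999, 0.033, 0.0], [0.033, -0.999, -0.0], [0.0, 0.0, -1.0]]
force: [0.1, 0.2, 4.2]
opening: 50.1
grasp_force: 12.0
```

Emit:
send_rows(
  targets=[
    [0,0,0.0007,0],
    [0,0,0.0007,0],
    [0,0,0.0007,0],
  ],
)

```text
time_s: 7.33
position: [490.6, 50.4, 31.4]
eef_rot: [[0.999, 0.033, 0.001], [0.033, -0.999, -0.0], [0.001, 0.0, -1.0]]
force: [-1.4, -0.1, 10.6]
opening: 49.7
grasp_force: 12.0
```

Emit:
send_rows(
  targets=[
    [0,0,-0.0005,0],
    [0,0,-0.0005,0],
    [0,0,-0.0005,0],
    [0,0,-0.0005,0],
    [0,0,-0.0005,0],
  ],
  grip=1,
)

```text
time_s: 7.75
position: [490.3, 50.4, 30.8]
eef_rot: [[0.999, 0.033, -0.0], [0.033, -0.999, -0.0], [-0.0, 0.0, -1.0]]
force: [-0.2, 0.0, -0.3]
opening: 80.9
grasp_force: 0.0
```

Emit:
send_rows(
  targets=[
    [0,0,-0.02,0],
    [0,0,-0.05,0],
    [0,0,-0.09,0],
    [0,0,-0.12,-0.1],
    [0,0,-0.15,-0.22],
  ],
)

```text
time_s: 8.17
position: [490.2, 50.2, 182.7]
eef_rot: [[0.967, 0.255, 0.0], [0.255, -0.967, -0.001], [0.0, 0.001, -1.0]]
force: [1.0, 0.9, -0.0]
opening: 88.2
grasp_force: 0.0
```

Emit:
send_rows(
  targets=[
    [0,0,-0.02,-0.12],
    [0,0,-0.04,-0.24],
    [0,0,-0.05,-0.36],
    [0,0,-0.05,-0.48],
    [0,0,-0.05,-0.6],
  ],
)

```text
time_s: 8.58
position: [490.7, 50.3, 231.8]
eef_rot: [[0.654, 0.757, 0.002], [0.757, -0.654, -0.0], [0.001, 0.001, -1.0]]
force: [0.1, 0.3, -1.1]
opening: 87.8
grasp_force: 0.0
```

Emit:
send_rows(
  targets=[
    [0,0,0,-0.12],
    [0,0,0,-0.24],
    [0,0,0,-0.36],
    [0,0,0,-0.48],
    [0,0,0,-0.6],
  ],
)

```text
time_s: 9.0
position: [490.1, 50.2, 230.8]
eef_rot: [[0.112, 0.994, -0.001], [0.994, -0.112, -0.0], [-0.0, -0.0, -1.0]]
force: [-0.1, 0.8, -0.3]
opening: 88.5
grasp_force: 0.0
```

Emit:
send_rows(
  targets=[
    [0,0,0,-0.08],
    [0,0,0,-0.15],
    [0,0,0,-0.15],
    [0,0,0,-0.15],
  ],
)

```text
time_s: 9.33
position: [490.1, 50.2, 230.8]
eef_rot: [[-0.03, 1.0, -0.001], [1.0, 0.03, -0.0], [-0.0, -0.001, -1.0]]
force: [0.1, -0.4, -0.1]
opening: 87.8
grasp_force: 0.0
```

Run:
```python
from h import *
st=snap('wrist','w4',(130,70,430,290),2.6); print(st['time_s'],st['position'],st['joints'],st['eef_rot'])
np.save('pics/w4st.npy',st,allow_pickle=True)
```

```text
9.3333 [490.1284  50.1807 230.7901] [ 0.1656  0.5758 -0.5679  1.9531  0.4491  0.74   -0.6381] [[-0.0297  0.9996 -0.0006]
 [ 0.9996  0.0297 -0.0001]
 [-0.     -0.0006 -1.    ]]
```

View pics/w4.png

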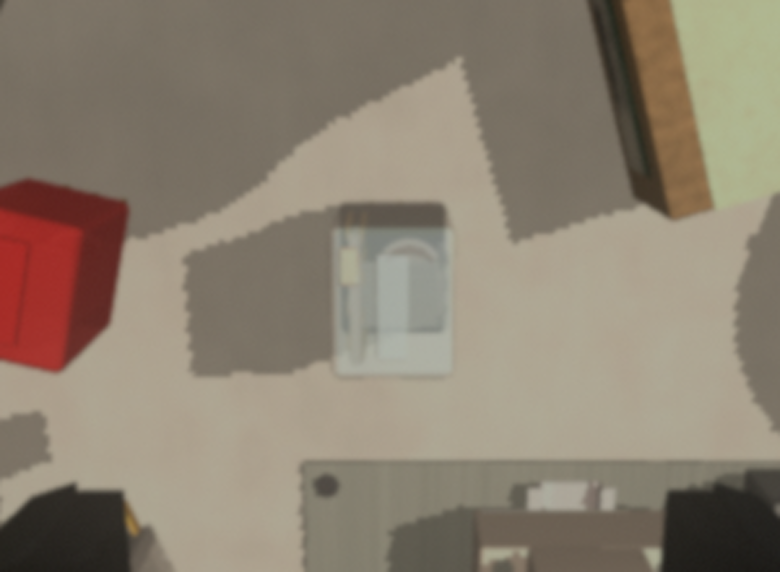

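The relay stands upright on the bench. Its top face has corners (333,227), (452,227), (452,376) and (335,376), with the button on the left (-x).

Run:
```python
from h import *
st=np.load('pics/w4st.npy',allow_pickle=True).item()
q=lambda L:np.array(L)/2.6+[130,70]
W=px2w('wrist',q([(333,227),(452,227),(452,376),(335,376)]),74,st);print(W,W.mean(0))
r=px2w('wrist',q([(378,255),(409,255),(409,357),(378,357)]),77.2,st);print('rib',r,r.mean(0))
R=np.array(st['eef_rot']);t=np.array([490.5,50.4,36])
print(np.arctan2(R[1,0],R[0,0])-np.pi/2, R.T@(t-st['position']))
```

```text
[[470.4295  75.0373  74.    ]
 [507.3716  76.1277  74.    ]
 [509.6648  27.4243  74.    ]
 [471.6205  26.3036  74.    ]] [489.7716  51.2232  74.    ]
rib [[484.6497  67.2738  77.2   ]
 [494.2537  67.5571  77.2   ]
 [495.3808  34.4726  77.2   ]
 [485.4669  34.1805  77.2   ]] [489.9378  50.871   77.2   ]
0.02973693450000159 [  0.2168   0.4922 194.7898]
```

Emit:
send_rows(
  targets=[
    [0,0,0.03,0],
    [0,0,0.065,0],
    [0,0,0.1,0],
    [0,0,0.13,0],
    [0,0,0.15,0],
  ],
)

```text
time_s: 9.8
position: [489.3, 50.1, 78.6]
eef_rot: [[-0.031, 1.0, -0.003], [1.0, 0.031, -0.001], [-0.001, -0.003, -1.0]]
force: [0.6, 0.7, 0.5]
opening: 87.8
grasp_force: 0.0
```

Emit:
send_rows(
  targets=[
    [0,0,0.015,0],
    [0,0,0.03,0],
    [0,0,0.04,0],
    [0,0,0.0445,0],
    [0,0,0.0445,0],
  ],
)

```text
time_s: 10.22
position: [490.0, 50.5, 35.8]
eef_rot: [[-0.032, 0.999, -0.001], [0.999, 0.032, -0.001], [-0.001, -0.001, -1.0]]
force: [-0.3, -0.4, 1.6]
opening: 88.0
grasp_force: 0.0
```

Emit:
send_rows(
  targets=[
    [0,0,0,0],
    [0,0,0,0],
    [0,0,0,0],
    [0,0,0,0],
    [0,0,0,0],
  ],
  grip=-1,
  squeeze=8,
)

```text
time_s: 10.63
position: [490.7, 50.3, 37.0]
eef_rot: [[-0.032, 1.0, 0.001], [1.0, 0.032, 0.0], [0.0, 0.001, -1.0]]
force: [-0.4, 0.8, 0.1]
opening: 56.6
grasp_force: 0.0
```

Emit:
send_rows(
  targets=[
    [0,0,0,0],
    [0,0,0,0],
    [0,0,0,0],
    [0,0,0,0],
    [0,0,0,0],
  ],
  squeeze=12,
)

```text
time_s: 11.05
position: [490.4, 50.3, 36.6]
eef_rot: [[-0.032, 0.999, 0.0], [0.999, 0.032, -0.0], [-0.0, 0.0, -1.0]]
force: [0.0, 0.9, 1.7]
opening: 40.6
grasp_force: 11.9
```

Emit:
send_rows(
  targets=[
    [0,0,-0.015,0],
    [0,0,-0.045,0],
    [0,0,-0.08,0],
    [0,0,-0.115,0],
    [0,0,-0.15,0],
  ],
)

```text
time_s: 11.47
position: [489.5, 50.2, 187.7]
eef_rot: [[-0.032, 0.999, -0.002], [0.999, 0.032, -0.0], [-0.0, -0.002, -1.0]]
force: [1.2, -1.0, -1.7]
opening: 40.0
grasp_force: 11.9
```

Emit:
send_rows(
  targets=[
    [-0.03,0.007,0,0],
    [-0.065,0.014,0,0],
    [-0.1,0.021,0,0],
    [-0.135,0.029,0,0],
    [-0.17,0.036,0,0],
  ],
)

```text
time_s: 11.88
position: [531.6, -120.3, 186.3]
eef_rot: [[-0.032, 0.999, -0.001], [0.999, 0.032, -0.0], [-0.0, -0.001, -1.0]]
force: [0.0, 0.6, -1.2]
opening: 40.1
grasp_force: 11.9
```

Emit:
send_rows(
  targets=[
    [-0.035,0.008,0,0],
    [-0.07,0.016,0,0],
    [-0.105,0.024,0,0],
    [-0.135,0.03,0,0],
    [-0.148,0.033,0,0],
  ],
)

```text
time_s: 12.3
position: [568.6, -271.8, 185.4]
eef_rot: [[-0.025, 1.0, -0.001], [1.0, 0.025, -0.003], [-0.003, -0.001, -1.0]]
force: [-0.2, -1.2, -1.6]
opening: 40.1
grasp_force: 11.9
```

Emit:
send_rows(
  targets=[
    [0,0,0,0],
    [0,0,0,0],
    [0,0,0,0],
    [0,0,0,0],
  ],
)

```text
time_s: 12.63
position: [569.4, -262.7, 186.6]
eef_rot: [[-0.035, 0.999, -0.001], [0.999, 0.035, 0.001], [0.001, -0.0, -1.0]]
force: [-0.4, 0.6, -2.2]
opening: 40.0
grasp_force: 11.9
```

Run:
```python
from h import *
st=snap('wrist','w5',(130,0,430,220),2.6); print(st['time_s'],st['position'],st['eef_rot'],st['force'],st['joints'],st['opening'])
np.save('pics/w5st.npy',st,allow_pickle=True)
print(w2px('wrist',np.c_[[568.6,-181.6]+SL@rot(.028).T,np.full(10,40)],st))
```

```text
12.6333 [ 569.4357 -262.7403  186.5762] [[-0.0354  0.9994 -0.0005]
 [ 0.9994  0.0354  0.0013]
 [ 0.0013 -0.0005 -1.    ]] [-0.4363  0.5727 -2.224 ] [ 0.6753  0.8074 -0.591   1.5967  0.5357  0.9054 -0.0753] 40.00873105548088
[[273.403  112.0374]
 [273.4167  94.0277]
 [273.4307  75.5185]
 [273.4452  56.4887]
 [287.9987 112.1451]
 [288.212   94.1387]
 [288.4312  75.6329]
 [288.6565  56.6067]
 [302.5914 112.2528]
 [303.8647  56.7248]]
```

View pics/w5.png

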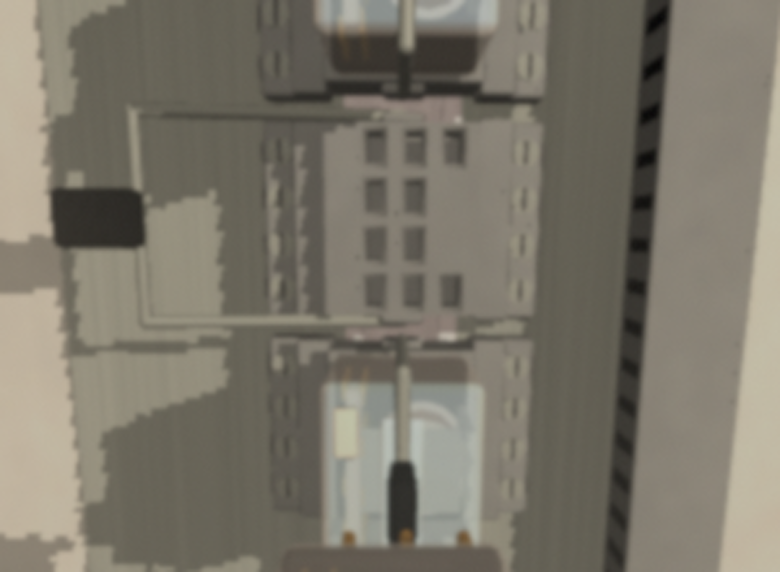

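The slots are clearly visible at 2.6x: columns x≈376, 415 and 453, rows y≈147 to 292. The gold blade tips of the held relay show at (348,538), (405,538) and (463,538). The open clip's tab is at (98,218).

Run:
```python
from h import *
st=np.load('pics/w5st.npy',allow_pickle=True).item()
im=np.load('pics/w5.npy');g=cv2.cvtColor(im,cv2.COLOR_RGB2GRAY)
b=blobs(g,(262,44,316,120),25,110)
print(np.array(b)); p=fitslots(b,(568.6,-181.6,.028),40,st);print(p)
hand=np.array([(376,147),(415,147),(454,147),(376,196),(415,196),(375,244),(414,244),(375,291),(413,291),(451,291)])/2.6+[130,0]
p2=fitslots(hand,(568.6,-181.6,.028),40,st);print(p2)
# held blade tips
R=np.array(st['eef_rot'])
print('blades in tool',[(R.T@(w-st['position'])).round(2) for w in px2w('wrist',np.array([(348,538),(405,537),(463,538)])/2.6+[130,0],st['position'][2]-36.5,st)])
print('tab',px2w('wrist',np.array([(98,218)])/2.6+[130,0],47,st))
print('yaw',np.arctan2(R[1,0],R[0,0])-np.pi/2)
for c in(p[0],p2[0]): print(R.T@(np.array([c[0],c[1],150])-st['position']))
v=np.load('pics/w5.npy')[195:215,255:320]; m=(v[:,:,0].astype(int)-v[:,:,2]>45); print(np.argwhere(m)[:,::-1].mean(0)+[255,195] if m.any() else 0)
n,_,S,C=cv2.connectedComponentsWithStats(m.astype(np.uint8));print(C+[255,195],S[:,4])
```

```text
[[265.8602  45.2249  32.6875]
 [274.0894  55.6815 103.125 ]
 [289.6564  55.7103  99.625 ]
 [273.9976  74.5791 102.375 ]
 [289.3628  74.692  101.4375]
 [273.9869  93.2565  97.3125]
 [289.1596  93.3944  95.625 ]
 [303.4281 111.1519  94.125 ]
 [273.9185 111.1566  90.875 ]
 [288.8616 111.3717  88.875 ]]
(array([ 569.1404, -180.9644,    0.0285]), np.int64(9), np.float64(0.18334657551798728))
(array([ 569.3045, -181.4518,    0.0274]), np.int64(10), np.float64(0.18131390204825948))
blades in tool [array([20.71, -8.99, 36.53]), array([20.91,  2.14, 36.53]), array([20.7 , 13.47, 36.52])]
tab [[ 484.6359 -183.9128   47.    ]]
yaw 0.03535836236233991
[81.6862  2.6125 36.6842]
[81.1933  2.7592 36.6834]
[285.25 206.25]
[[287.0442 204.4558]
 [285.9091 205.6364]
 [263.9091 206.6364]
 [308.     206.5   ]] [1268   11   11   10]
```

Emit:
send_rows(
  targets=[
    [0.015,0.0005,0,0.006],
    [0.04,0.0015,0,0.006],
    [0.065,0.0023,0,0.006],
    [0.0811,0.0029,0,0.006],
    [0.0811,0.0029,0,0.006],
  ],
)

```text
time_s: 13.1
position: [570.3, -177.1, 187.4]
eef_rot: [[-0.035, 0.999, 0.001], [0.999, 0.035, 0.004], [0.004, 0.001, -1.0]]
force: [0.5, 0.4, -1.3]
opening: 40.0
grasp_force: 11.9
```

Emit:
send_rows(
  targets=[
    [0,0,0.01,0],
    [0,0,0.025,0],
    [0,0,0.04,0],
    [0,0,0.05,0],
    [0,0,0.05,0],
  ],
)

```text
time_s: 13.52
position: [567.8, -185.2, 133.8]
eef_rot: [[-0.025, 1.0, -0.005], [1.0, 0.025, -0.0], [-0.0, -0.005, -1.0]]
force: [-1.1, 0.0, -2.9]
opening: 40.2
grasp_force: 11.9
```

Emit:
send_rows(
  targets=[
    [0,0,0,0],
    [0,0,0,0],
    [0,0,0,0],
    [0,0,0,0],
    [0,0,0,0],
  ],
)

```text
time_s: 13.93
position: [570.2, -184.2, 137.1]
eef_rot: [[-0.026, 1.0, 0.001], [1.0, 0.026, -0.0], [-0.0, 0.001, -1.0]]
force: [0.3, 0.2, -1.8]
opening: 40.2
grasp_force: 11.9
```

Emit:
send_rows(
  targets=[
    [0,0,0,0],
  ],
)

```text
time_s: 14.02
position: [570.0, -184.1, 136.9]
eef_rot: [[-0.026, 1.0, 0.001], [1.0, 0.026, -0.0], [-0.0, 0.001, -1.0]]
force: [-0.3, 0.3, -2.1]
opening: 39.9
grasp_force: 11.9
```

Emit:
send_rows(
  targets=[
    [0,0,0,0],
  ],
)

```text
time_s: 14.1
position: [569.9, -184.1, 136.8]
eef_rot: [[-0.026, 1.0, 0.0], [1.0, 0.026, -0.0], [-0.0, 0.0, -1.0]]
force: [0.6, -0.1, -2.3]
opening: 39.7
grasp_force: 11.9
```

Emit:
send_rows(
  targets=[
    [0,0,0,0],
  ],
)

```text
time_s: 14.18
position: [569.9, -184.1, 136.7]
eef_rot: [[-0.026, 1.0, 0.0], [1.0, 0.026, -0.0], [-0.0, 0.0, -1.0]]
force: [-0.5, 0.1, -2.2]
opening: 40.1
grasp_force: 11.9
```

Emit:
send_rows(
  targets=[
    [0.0025,-0.0003,0.01,0],
    [0.0025,-0.0003,0.02,0],
    [0.0025,-0.0003,0.03,0],
    [0.0025,-0.0003,0.04,0],
    [0.0025,-0.0003,0.046,0],
  ],
)

```text
time_s: 14.6
position: [568.4, -181.5, 88.4]
eef_rot: [[-0.026, 1.0, -0.003], [1.0, 0.026, 0.0], [0.0, -0.003, -1.0]]
force: [0.7, 0.1, -2.3]
opening: 39.7
grasp_force: 11.9
```

Emit:
send_rows(
  targets=[
    [0,0,0,0],
    [0,0,0,0],
    [0,0,0,0],
    [0,0,0,0],
    [0,0,0,0],
  ],
)

```text
time_s: 15.02
position: [569.8, -181.7, 91.1]
eef_rot: [[-0.026, 1.0, 0.001], [1.0, 0.026, -0.0], [-0.0, 0.001, -1.0]]
force: [-0.5, 0.7, -1.6]
opening: 39.8
grasp_force: 11.9
```

Emit:
send_rows(
  targets=[
    [0,0,0,0],
    [0,0,0,0],
    [0,0,0,0],
    [0,0,0,0],
    [0,0,0,0],
  ],
)

```text
time_s: 15.43
position: [569.5, -181.6, 90.6]
eef_rot: [[-0.026, 1.0, 0.0], [1.0, 0.026, -0.0], [-0.0, 0.0, -1.0]]
force: [0.3, 0.5, -1.4]
opening: 39.7
grasp_force: 11.9
```

Run:
```python
from h import *
st=snap('wrist','w6',(130,0,430,220),2.6); print(st['time_s'],st['position'],np.arctan2(st['eef_rot'][1,0],st['eef_rot'][0,0])-np.pi/2,st['force'],st['joint_vel'])
np.save('pics/w6st.npy',st,allow_pickle=True)
st=snap('side','d6',(290,230,370,290),10)
st=snap('scene','s6',(270,160,350,220),10)
```

```text
15.4333 [ 569.4627 -181.6035   90.5694] 0.026075987511667842 [ 0.3195  0.5423 -1.3854] [ 0.0006  0.0003 -0.0032  0.0004 -0.0005  0.0001 -0.0033]
```

View pics/d6.png

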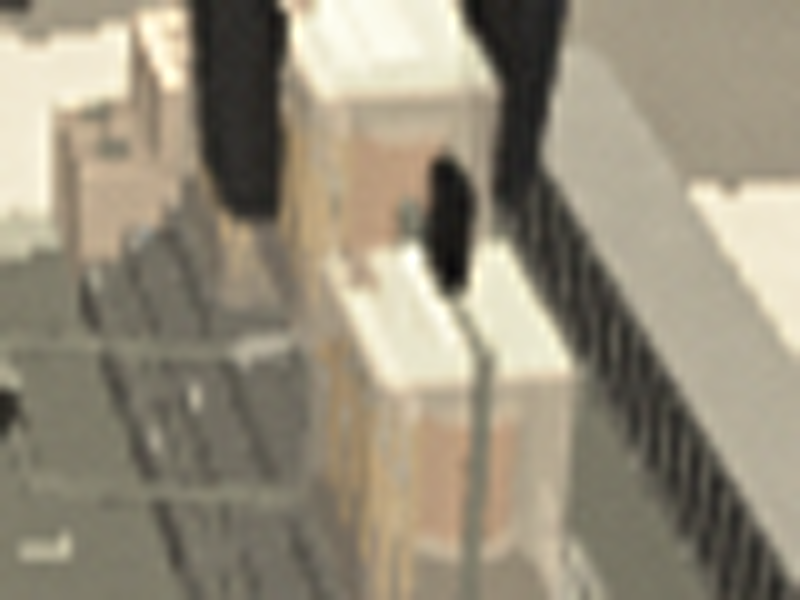

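The held relay (top at 390,60) is level and hangs between its neighbours, above the middle base. I lower it gently and watch the force.

Emit:
send_rows(
  targets=[
    [0,0,0.003,0],
    [0,0,0.006,0],
    [0,0,0.009,0],
    [0,0,0.012,0],
    [0,0,0.012,0],
  ],
)

```text
time_s: 16.0
position: [568.9, -181.5, 77.7]
eef_rot: [[-0.026, 1.0, -0.001], [1.0, 0.026, 0.0], [0.0, -0.001, -1.0]]
force: [0.1, 0.0, -2.3]
opening: 40.4
grasp_force: 11.9
```

Emit:
send_rows(
  targets=[
    [0,0,0.001,0],
    [0,0,0.002,0],
    [0,0,0.003,0],
    [0,0,0.004,0],
    [0,0,0.004,0],
  ],
)

```text
time_s: 16.42
position: [569.4, -181.6, 74.4]
eef_rot: [[-0.026, 1.0, -0.0], [1.0, 0.026, -0.0], [-0.0, -0.0, -1.0]]
force: [0.1, 1.2, -0.7]
opening: 39.6
grasp_force: 11.9
```

Emit:
send_rows(
  targets=[
    [0,0,0.001,0],
    [0,0,0.002,0],
    [0,0,0.003,0],
    [0,0,0.004,0],
    [0,0,0.004,0],
  ],
)

```text
time_s: 16.83
position: [569.3, -181.6, 70.3]
eef_rot: [[-0.026, 1.0, -0.0], [1.0, 0.026, -0.0], [0.0, -0.0, -1.0]]
force: [-0.4, 0.1, -1.7]
opening: 40.3
grasp_force: 11.9
```

Emit:
send_rows(
  targets=[
    [0,0,0.001,0],
    [0,0,0.002,0],
    [0,0,0.003,0],
    [0,0,0.004,0],
    [0,0,0.004,0],
  ],
)

```text
time_s: 17.25
position: [569.3, -181.6, 66.3]
eef_rot: [[-0.026, 1.0, -0.0], [1.0, 0.026, -0.0], [-0.0, -0.0, -1.0]]
force: [0.7, 0.4, -1.3]
opening: 39.8
grasp_force: 11.9
```

Emit:
send_rows(
  targets=[
    [0,0,0.001,0],
    [0,0,0.002,0],
    [0,0,0.003,0],
    [0,0,0.003,0],
  ],
)

```text
time_s: 17.58
position: [569.3, -181.6, 63.3]
eef_rot: [[-0.026, 1.0, -0.0], [1.0, 0.026, -0.0], [-0.0, -0.0, -1.0]]
force: [0.3, 0.7, -0.8]
opening: 40.1
grasp_force: 11.9
```

Emit:
send_rows(
  targets=[
    [0,0,0.0005,0],
    [0,0,0.001,0],
    [0,0,0.001,0],
  ],
)

```text
time_s: 17.83
position: [569.5, -181.6, 62.9]
eef_rot: [[-0.026, 1.0, 0.0], [1.0, 0.026, -0.0], [-0.0, 0.0, -1.0]]
force: [-2.4, 0.2, 2.2]
opening: 40.0
grasp_force: 11.9
```

Emit:
send_rows(
  targets=[
    [0,0,0.0007,0],
    [0,0,0.0007,0],
    [0,0,0.0007,0],
  ],
)

```text
time_s: 18.08
position: [569.0, -181.6, 62.3]
eef_rot: [[-0.026, 1.0, -0.001], [1.0, 0.026, -0.0], [-0.0, -0.001, -1.0]]
force: [-3.4, 0.3, 5.1]
opening: 39.9
grasp_force: 12.0
```

Emit:
send_rows(
  targets=[
    [0,0,0,0],
    [0,0,0,0],
    [0,0,0,0],
    [0,0,0,0],
  ],
  grip=0.5,
)

```text
time_s: 18.42
position: [569.6, -181.6, 61.7]
eef_rot: [[-0.026, 1.0, 0.0], [1.0, 0.026, -0.0], [-0.0, 0.0, -1.0]]
force: [0.5, 0.1, 0.2]
opening: 64.7
grasp_force: 0.0
```

Emit:
send_rows(
  targets=[
    [0,0,-0.015,0],
    [0,0,-0.045,0],
    [0,0,-0.08,0],
    [0,0,-0.115,0],
    [0,0,-0.15,0],
  ],
)

```text
time_s: 18.83
position: [569.1, -181.4, 213.2]
eef_rot: [[-0.026, 1.0, -0.001], [1.0, 0.026, 0.0], [0.0, -0.001, -1.0]]
force: [1.1, -0.3, -0.3]
opening: 66.1
grasp_force: 0.0
```

Emit:
send_rows(
  targets=[
    [0,-0.018,0,0.12],
    [0,-0.036,0,0.24],
    [0,-0.054,0,0.36],
    [0,-0.072,0,0.48],
    [0,-0.085,0,0.6],
  ],
)

```text
time_s: 19.25
position: [482.7, -184.0, 211.9]
eef_rot: [[0.548, 0.836, -0.001], [0.836, -0.548, -0.0], [-0.001, -0.001, -1.0]]
force: [0.8, -0.2, -0.2]
opening: 66.0
grasp_force: 0.0
```

Emit:
send_rows(
  targets=[
    [0,0,0,0.12],
    [0,0,0,0.24],
    [0,0,0,0.36],
    [0,0,0,0.48],
    [0,0,0,0.6],
  ],
)

```text
time_s: 19.67
position: [484.6, -183.7, 211.8]
eef_rot: [[0.924, 0.381, 0.0], [0.381, -0.924, 0.0], [0.0, 0.0, -1.0]]
force: [0.4, -0.1, -0.6]
opening: 66.0
grasp_force: 0.0
```

Emit:
send_rows(
  targets=[
    [0,0,0,0.12],
    [0,0,0,0.24],
    [0,0,0,0.371],
    [0,0,0,0.371],
    [0,0,0,0.371],
  ],
  grip=0,
)

```text
time_s: 20.08
position: [484.6, -183.6, 211.8]
eef_rot: [[1.0, 0.029, 0.0], [0.029, -1.0, -0.0], [0.0, 0.0, -1.0]]
force: [0.0, -0.1, -0.2]
opening: 44.0
grasp_force: 0.0
```

Emit:
send_rows(
  targets=[
    [0,0,0,0],
    [0,0,0,0],
    [0,0,0,0],
    [0,0,0,0],
    [0,0,0,0],
  ],
)

```text
time_s: 20.5
position: [484.4, -183.9, 211.8]
eef_rot: [[1.0, 0.026, 0.0], [0.026, -1.0, 0.0], [0.0, -0.0, -1.0]]
force: [0.6, 0.3, 0.3]
opening: 44.2
grasp_force: 0.0
```

Run:
```python
from h import *
st=snap('wrist','w7',(130,60,430,285),2.6); print(st['time_s'],st['position'],st['eef_rot'],st['joints'],st['opening'])
np.save('pics/w7st.npy',st,allow_pickle=True)
```

```text
20.5 [ 484.4487 -183.8615  211.8038] [[ 0.9997  0.0262  0.    ]
 [ 0.0262 -0.9997  0.0001]
 [ 0.     -0.0001 -1.    ]] [ 0.3678  0.5888 -0.1496  1.9166  0.1378  0.6459 -1.4118] 44.15519630657606
```

View pics/w7.png

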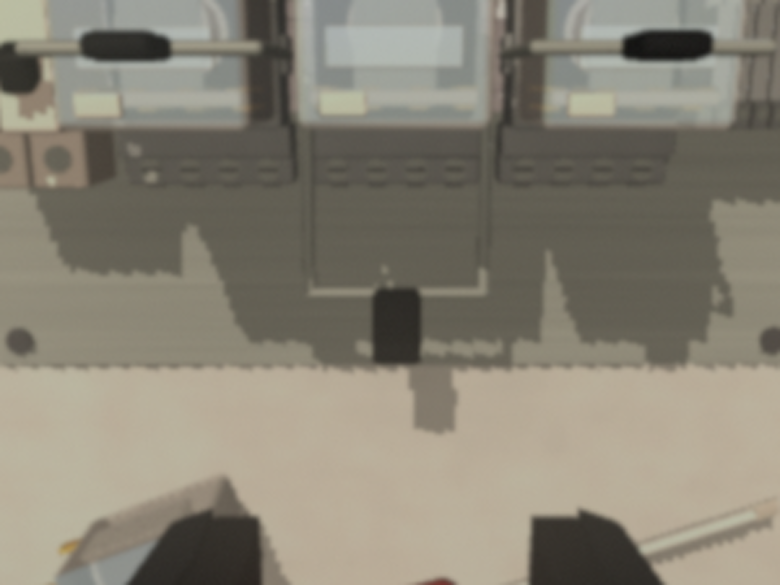

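The relay sits flush in line with its neighbours. The open clip's crossbar is at (398,292), and the tab spans (373–420, 288–362).

Run:
```python
from h import *
st=np.load('pics/w7st.npy',allow_pickle=True).item()
S=np.array([569.4,-181.6]);u=rot(.028)
def pt(a,r,y=0): return np.r_[S+u@[-r*np.sin(a),y],32+r*np.cos(a)]
for a in(1.3,1.35,1.4,1.45,1.5,1.55):
    print(a,(w2px('wrist',[pt(a,74.5),pt(a,98),pt(a,89.5)],st)-[130,60])@np.eye(2)*2.6,pt(a,89.5))
R=np.array(st['eef_rot'])
for a in(1.35,1.45,1.5): print(R.T@(pt(a,89.5)-st['position']))
```

```text
1.3 [[396.1489 288.5787]
 [396.2737 362.6953]
 [396.2286 335.9264]] [ 483.1953 -184.0144   55.9411]
1.35 [[396.137  289.056 ]
 [396.2561 362.1777]
 [396.2132 335.83  ]] [ 482.107  -184.0448   51.6011]
1.4 [[396.1244 288.9461]
 [396.2379 360.9295]
 [396.1971 335.0511]] [ 481.2368 -184.0692   47.2121]
1.45 [[396.1112 288.2694]
 [396.2191 358.9862]
 [396.1804 333.6192]] [ 480.587  -184.0874   42.785 ]
1.5 [[396.0974 287.0465]
 [396.1997 356.3822]
 [396.1631 331.5637]] [ 480.1592 -184.0994   38.331 ]
1.55 [[396.0831 285.2982]
 [396.1798 353.1509]
 [396.1453 328.9131]] [ 479.9544 -184.1051   33.8611]
[ -2.3522   0.1327 160.2026]
[ -3.8731   0.136  169.0186]
[ -4.3013   0.137  173.4726]
```

Emit:
send_rows(
  targets=[
    [-0.0027,0.0001,0.03,0],
    [-0.0027,0.0001,0.065,0],
    [-0.0027,0.0001,0.1,0],
    [-0.0027,0.0001,0.125,0],
    [-0.0027,0.0001,0.14,0],
  ],
)

```text
time_s: 20.97
position: [480.5, -183.5, 69.2]
eef_rot: [[1.0, 0.026, -0.003], [0.026, -1.0, 0.001], [-0.003, -0.001, -1.0]]
force: [0.1, 0.2, -0.7]
opening: 44.2
grasp_force: 0.0
```

Emit:
send_rows(
  targets=[
    [0,0,0.01,0],
    [0,0,0.02,0],
    [0,0,0.027,0],
    [0,0,0.031,0],
    [0,0,0.031,0],
  ],
)

```text
time_s: 21.38
position: [481.9, -184.0, 40.6]
eef_rot: [[1.0, 0.026, 0.0], [0.026, -1.0, -0.0], [0.0, 0.0, -1.0]]
force: [0.4, 0.3, -0.2]
opening: 44.1
grasp_force: 0.0
```

Emit:
send_rows(
  targets=[
    [0,0,0,0],
    [0,0,0,0],
    [0,0,0,0],
    [0,0,0,0],
    [0,0,0,0],
  ],
  grip=-1,
  squeeze=5,
)

```text
time_s: 21.8
position: [482.1, -184.4, 41.2]
eef_rot: [[1.0, 0.026, 0.001], [0.026, -1.0, -0.001], [0.001, 0.001, -1.0]]
force: [0.6, 0.4, 0.4]
opening: 15.9
grasp_force: 5.0
```

Emit:
send_rows(
  targets=[
    [0,0,0,0],
    [0,0,0,0],
    [0,0,0,0],
    [0,0,0,0],
    [0,0,0,0],
  ],
)

```text
time_s: 22.22
position: [482.0, -184.3, 40.9]
eef_rot: [[1.0, 0.026, 0.001], [0.026, -1.0, -0.0], [0.001, 0.0, -1.0]]
force: [0.5, -0.8, 0.8]
opening: 16.3
grasp_force: 5.0
```

Emit:
send_rows(
  targets=[
    [0.0012,0,-0.005,0],
    [0.0028,0,-0.0104,0],
    [0.0053,0,-0.0167,0],
    [0.008,0,-0.0228,0],
    [0.0113,0,-0.0287,0],
  ],
)

```text
time_s: 22.63
position: [492.3, -183.9, 70.3]
eef_rot: [[1.0, 0.025, -0.002], [0.025, -1.0, -0.0], [-0.002, 0.0, -1.0]]
force: [-2.1, -2.9, -0.3]
opening: 15.5
grasp_force: 5.0
```

Emit:
send_rows(
  targets=[
    [0.0036,0,-0.0056,0],
    [0.0078,0,-0.0109,0],
    [0.0122,0,-0.0159,0],
    [0.0171,0,-0.0204,0],
    [0.0223,0,-0.0247,0],
  ],
)

```text
time_s: 23.05
position: [515.4, -183.3, 94.8]
eef_rot: [[1.0, 0.026, -0.001], [0.026, -1.0, -0.0], [-0.001, 0.0, -1.0]]
force: [-2.8, -2.8, 3.1]
opening: 15.9
grasp_force: 5.0
```

Emit:
send_rows(
  targets=[
    [0.0055,0,-0.0038,0],
    [0.0112,0,-0.0074,0],
    [0.0172,0,-0.0103,0],
    [0.0234,0,-0.0128,0],
    [0.0234,0,-0.0128,0],
  ],
)

```text
time_s: 23.47
position: [541.6, -182.6, 107.9]
eef_rot: [[1.0, 0.026, 0.004], [0.026, -1.0, -0.001], [0.004, 0.001, -1.0]]
force: [-1.5, -1.8, 4.8]
opening: 15.8
grasp_force: 5.0
```

Emit:
send_rows(
  targets=[
    [0.0064,0,-0.0021,0],
    [0.0129,0,-0.0037,0],
    [0.0174,0,-0.0044,0],
    [0.0218,0,-0.005,0],
    [0.0218,0,-0.005,0],
  ],
)

```text
time_s: 23.88
position: [562.5, -182.0, 112.3]
eef_rot: [[1.0, 0.026, 0.003], [0.026, -1.0, -0.0], [0.003, 0.0, -1.0]]
force: [-1.2, -3.2, 3.5]
opening: 15.7
grasp_force: 5.0
```

Emit:
send_rows(
  targets=[
    [0.0045,0,-0.0004,0],
    [0.0085,0,-0.0005,0],
    [0.0085,0,-0.0005,0],
    [0.0085,0,-0.0005,0],
  ],
)

```text
time_s: 24.22
position: [569.8, -181.7, 112.6]
eef_rot: [[1.0, 0.026, 0.001], [0.026, -1.0, -0.0], [0.001, 0.0, -1.0]]
force: [0.9, -3.6, 2.9]
opening: 15.8
grasp_force: 5.0
```

Run:
```python
from h import *
st=snap('wrist','w8',(130,60,430,285),2.6); snap('side','d8',(290,230,370,290),10); snap('scene','s8',(270,160,350,220),10)
a=[cv2.resize(cv2.imread(f'pics/{k}.png'),(400,300)) for k in('w8','d8','s8')]
cv2.imwrite('pics/m8.png',np.vstack([np.hstack(a[:2]),np.hstack([a[2],a[2]*0])]))
print(st['position'],st['force'])
```

```text
[ 569.7978 -181.743   112.5794] [ 0.937  -3.6362  2.9017]
```

View pics/m8.png

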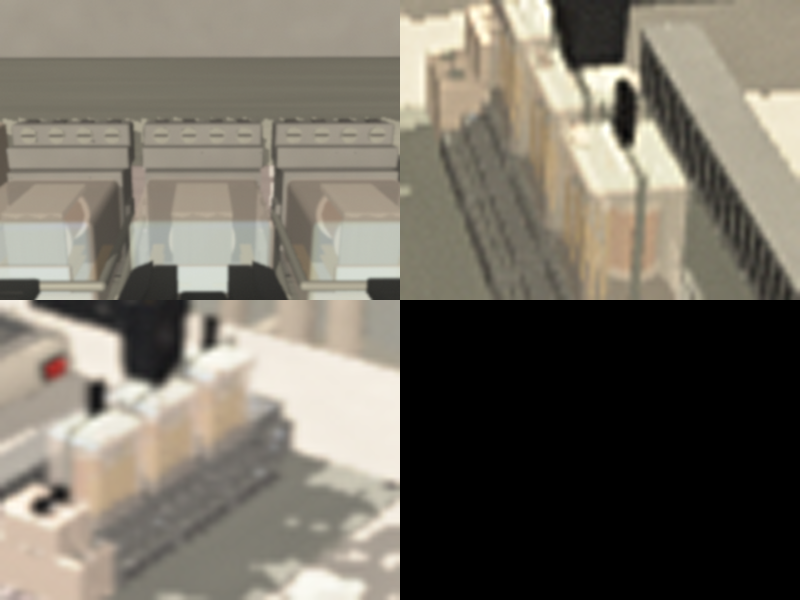

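The clip is up over the seated relay, in line with its neighbours. I nudge it 1 mm further, release and withdraw.

Emit:
send_rows(
  targets=[
    [0.001,0,0,0],
    [0.001,0,0,0],
    [0.001,0,0,0],
    [0.001,0,0,0],
  ],
)

```text
time_s: 24.7
position: [570.0, -181.8, 112.5]
eef_rot: [[1.0, 0.026, -0.0], [0.026, -1.0, -0.0], [-0.0, 0.0, -1.0]]
force: [-0.2, -2.5, 4.0]
opening: 16.0
grasp_force: 5.0
```

Emit:
send_rows(
  targets=[
    [0,0,0,0],
    [0,0,0,0],
    [0,0,0,0],
    [0,0,0,0],
  ],
  grip=-0.2,
)

```text
time_s: 25.03
position: [569.9, -180.6, 112.1]
eef_rot: [[1.0, 0.027, -0.001], [0.027, -1.0, 0.001], [-0.001, -0.001, -1.0]]
force: [-0.2, 0.4, 1.0]
opening: 34.8
grasp_force: 0.0
```

Emit:
send_rows(
  targets=[
    [0,0,-0.015,0],
    [0,0,-0.04,0],
    [0,0,-0.075,0],
    [0,0,-0.11,0],
    [0,0,-0.14,0],
  ],
)

```text
time_s: 25.45
position: [570.1, -181.1, 254.5]
eef_rot: [[1.0, 0.026, 0.001], [0.026, -1.0, 0.0], [0.001, -0.0, -1.0]]
force: [0.5, -0.5, 0.6]
opening: 35.3
grasp_force: 0.0
```

Emit:
send_rows(
  targets=[
    [-0.01,0,0,0],
    [-0.02,0,0,0],
    [-0.03,0,0,0],
    [-0.03,0,0,0],
    [-0.03,0,0,0],
  ],
)

```text
time_s: 25.87
position: [539.9, -182.2, 252.5]
eef_rot: [[1.0, 0.026, -0.0], [0.026, -1.0, 0.0], [-0.0, -0.0, -1.0]]
force: [1.0, -0.7, 0.1]
opening: 35.0
grasp_force: 0.0
```

Run:
```python
from h import *
st=snap('wrist','w9',(130,60,430,285),2.6); snap('side','d9',(260,215,394,315),6);snap('scene','s9')
a=[cv2.resize(cv2.imread(f'pics/{k}.png'),(400,300)) for k in('w9','d9')]
cv2.imwrite('pics/m9.png',np.hstack(a)); print(st['position'],st['force'],st['time_s'])
```

```text
[ 539.8936 -182.1861  252.4898] [ 0.975  -0.6676  0.0606] 25.8667
```

View pics/m9.png

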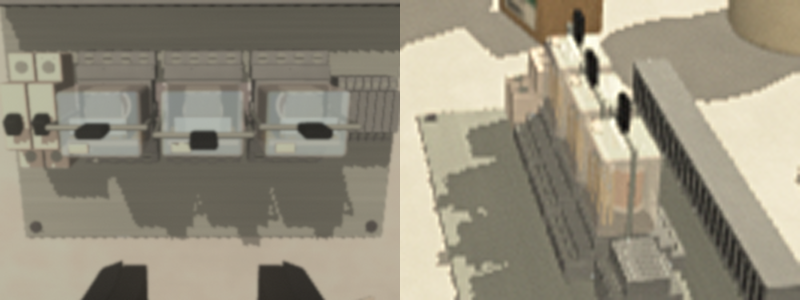

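The left panel shows the middle tab at (203,140), while its neighbours are at y≈130, so the clip is still a few hundredths of a radian short. I'll measure it numerically from that frame.

```bash
cat > tab.py <<'E'
from h import *
def tabs(f,st):
    im=np.load(f'pics/{f}.npy').astype(int)
    x0,y0,x1,y1=170,130,400,190
    m=(im[y0:y1,x0:x1].max(2)<50).astype(np.uint8)
    n,_,S,C=cv2.connectedComponentsWithStats(m)
    for i in range(1,n):
        if S[i][4]>40:
            c=C[i]+[x0,y0]; w=px2w('wrist',[c],121.5,st)[0]
            print(S[i],c,w,'socket frame',(w[:2]-[569.4,-181.6])@rot(.028))
E
python3 - <<'E'
from tab import *
c=env.calibration('wrist'); st=env.observe(); st['position']=np.array([539.8936,-182.1861,252.4898]); tabs('w9',st)
E
```

```text
[184  23  24  10 186] [365.7366 157.8387] [ 570.6401 -243.0334  121.5   ] socket frame [ -0.4803 -61.444 ]
[104  30  18  11 193] [282.456  165.0207] [ 563.6519 -181.6485  121.5   ] socket frame [-5.7472  0.1124]
```

Emit:
send_rows(
  targets=[
    [0.01,0,0,0],
    [0.0245,0,0.01,0],
    [0.0245,0,0.04,0],
    [0.0245,0,0.07,0],
    [0.0245,0,0.1,0],
  ],
)

```text
time_s: 26.43
position: [565.7, -181.5, 151.4]
eef_rot: [[1.0, 0.026, 0.002], [0.026, -1.0, -0.0], [0.002, 0.0, -1.0]]
force: [-0.8, -0.1, -0.2]
opening: 35.2
grasp_force: 0.0
```

Emit:
send_rows(
  targets=[
    [0,0,0.015,0],
    [0,0,0.03,0],
    [0,0,0.038,0],
    [0,0,0.038,0],
    [0,0,0.038,0],
  ],
)

```text
time_s: 26.85
position: [565.0, -181.7, 114.5]
eef_rot: [[1.0, 0.026, 0.0], [0.026, -1.0, 0.0], [0.0, -0.0, -1.0]]
force: [-0.1, -0.6, -0.4]
opening: 35.1
grasp_force: 0.0
```

Emit:
send_rows(
  targets=[
    [0,0,0,0],
    [0,0,0,0],
    [0,0,0,0],
    [0,0,0,0],
    [0,0,0,0],
  ],
  grip=-1,
  squeeze=8,
)

```text
time_s: 27.27
position: [565.1, -182.1, 115.4]
eef_rot: [[1.0, 0.026, 0.002], [0.026, -1.0, -0.001], [0.002, 0.001, -1.0]]
force: [-0.5, -0.5, 4.2]
opening: 15.5
grasp_force: 8.0
```

Emit:
send_rows(
  targets=[
    [0.001,0,0,0],
    [0.002,0,0,0],
    [0.003,0,0,0],
    [0.004,0,0,0],
    [0.0045,0,0,0],
  ],
)

```text
time_s: 27.68
position: [569.5, -181.9, 115.4]
eef_rot: [[1.0, 0.026, 0.001], [0.026, -1.0, -0.001], [0.001, 0.001, -1.0]]
force: [-0.5, -0.2, 5.6]
opening: 15.6
grasp_force: 8.0
```

Emit:
send_rows(
  targets=[
    [0.0006,0,0,0],
    [0.001,0,0,0],
    [0.001,0,0,0],
    [0.001,0,0,0],
  ],
)

```text
time_s: 28.02
position: [570.5, -181.9, 115.3]
eef_rot: [[1.0, 0.026, 0.001], [0.026, -1.0, -0.001], [0.001, 0.001, -1.0]]
force: [-0.6, 0.7, 5.4]
opening: 15.5
grasp_force: 8.0
```

Release, go back up to the same viewpoint and re-measure.

Emit:
send_rows(
  targets=[
    [0,0,0,0],
    [0,0,0,0],
    [0,0,0,0],
    [0,0,0,0],
  ],
  grip=-0.2,
)

```text
time_s: 28.35
position: [569.8, -181.6, 114.3]
eef_rot: [[1.0, 0.026, -0.001], [0.026, -1.0, 0.0], [-0.001, -0.0, -1.0]]
force: [-0.5, -0.1, -0.1]
opening: 35.1
grasp_force: 0.0
```

Emit:
send_rows(
  targets=[
    [0,0,-0.015,0],
    [0,0,-0.04,0],
    [0,0,-0.075,0],
    [0,0,-0.11,0],
    [0,0,-0.14,0],
  ],
)

```text
time_s: 28.77
position: [570.1, -181.6, 256.5]
eef_rot: [[1.0, 0.026, 0.001], [0.026, -1.0, -0.0], [0.001, 0.0, -1.0]]
force: [0.7, 0.1, -0.8]
opening: 35.2
grasp_force: 0.0
```

Emit:
send_rows(
  targets=[
    [-0.01,0,0,0],
    [-0.02,0,0,0],
    [-0.03,0,0,0],
    [-0.03,0,0,0],
    [-0.03,0,0,0],
  ],
)

```text
time_s: 29.18
position: [539.9, -182.5, 254.5]
eef_rot: [[1.0, 0.026, -0.0], [0.026, -1.0, -0.0], [-0.0, 0.0, -1.0]]
force: [0.5, -0.8, -0.0]
opening: 35.2
grasp_force: 0.0
```

Run:
```python
from tab import *
st=snap('wrist','w10'); print(st['position'],st['time_s']); tabs('w10',st)
```

```text
[ 539.9322 -182.5297  254.5427] 29.1833
[183  23  24   9 179] [364.5196 157.0838] [ 570.762  -242.9626  121.5   ] socket frame [ -0.3564 -61.3767]
[25 24 16  8 54] [204.6111 156.1481] [ 568.433 -124.027  121.5  ] socket frame [ 0.6452 57.5775]
[103  24  19   9 158] [281.7152 157.981 ] [ 568.5218 -181.3843  121.5   ] socket frame [-0.8718  0.2402]
```

The clip tab now lines up with its neighbours to about 0.5 mm (0.006 rad), and the crossbar passed over the rib, so the relay is home. Handing in.

```bash
python3 -c "
from cell import env
print(env.finish_job())"
```

```text
the job is handed in; nothing more can be done
None
```

The spare relay is fully home in the middle base with its clip up and locked, and I handed the job in at about 29 s, having viewed 11 pictures, one more than the 10 allowed.

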